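Stir the beads in the copper bowl

ROBOT

A 6-joint arm with a two-finger parallel gripper is mounted at the origin on the work surface. World frame = base frame: x ahead of the robot, y to its left, z up, the work surface at z = 0. Lengths are in m, angles in degrees, forces in N, time in s.
With the tool pointing down it reaches from about 0.4 to 0.825 m from the base axis. Payload 7 kg.
Tool frame: the origin (TCP) lies at the very end of the fingers, on their centre line; the grasp point (between the pads) lies 19 mm behind it (ctrl.tcp_to_grasp is the distance from the TCP to the grasp point, in m); z points along the fingers, x is the direction in which the jaws open and shut, and the axes are right-handed (so a half turn about z gives the same grasp; the last joint's range is limited). The gripper opens to 88 mm and grips with 3 to 60 N. Pads are 19 mm wide; open, the fingers measure 130 mm over their backs; the gripper's body (78 mm by 193 mm) begins 47 mm behind the grasp point.
Start: joints at [-49.784, 20.546, 0.682, 0, -70.136, -16.507], TCP at [0.271, -0.618, 0.227] pointing down, gripper open.
Joint ranges: [-176.03, 176.03], [-82.01, 121.73], [-58.28, 71.71], [-173.87, 95.51], [-174.79, -0.11], [-173.66, 173.66]. Speed limits (degrees/s): [136.94, 136.94, 172.46, 180, 180, 180].

INTERFACE

Orientations are given as [roll, pitch, yaw] about the fixed x, y, z axes, in that order (R = Rz(yaw) Ry(pitch) Rx(roll)).
In Python, from plant import sensors, vision, ticket, ctrl gives the robot as it stands. The module is installed in compiled form; this text tells all that it offers.
- The arm moves only by the tool drive_tool, never from a script. Its argument "moves" is a list of rows, each a list of 6 numbers: the shift along the tool's x, y, z in units of 0.15 m (1.0 is 0.15 m), then the turn, a rotation vector about the tool's x, y, z in units of 60 degrees (1.0 is 60 degrees). In form: [[dx, dy, dz, rx, ry, rz], ...]. A call has 1 to 8 rows; each row is the pose to reach, as a shift and turn from the pose measured when the call began, along the tool's axes at that moment; what a row does not reach only later rows make up. A row lasts 1/10 s, in which the tool goes at most 50 mm and 8.59 degrees, less where a joint would pass 70% of its speed; a pose out of reach is approached as far as the arm can. A call with a number of a shift or a turn outside -1 to 1 is refused whole. A call with a gripper value outside its range is refused whole. "fingers" is the opening, from -1 (shut) to 1 (fully open), set as the call begins (left out, the last holds). The fingers move at their own pace and stop on an object; the grip force is fixed at half the most. Time passes only in rows, so rows that repeat a pose let the fingers close. It gives the time, the measured TCP pose, the force and the opening at its end, in the units of the state.
- sensors.get_obs(): the state, without advancing time (a new reading comes with each control period).
- vision.snapshot(name): name is "scene" or "top" or "wrist"; returns a dict with "pixels" (480x640x3 uint8, red, green, blue), "fx", "fy", "cx", "cy" (pixels), "R" (3x3) and "t" (3): a world point X has camera coordinates R X + t. Camera axes: x right, y down, z forward; pixel columns grow to the right and rows downward; lengths in m; the calibration is good to about 2 mm. The wrist camera is an equidistant fisheye: a pixel r from the principal point sees the ray r / f radians off the axis. A picture is of the moment at which its call begins. There is no depth.
- ticket.close_job(): hands the job in, once; it reports no verdict.
The state is a dict: "clock": time; "joint_pos": joint angles; "qvel": joint speeds; "tau": joint torques, N m; "tool_pos": TCP position; "orientation": TCP orientation; "force": force on the tool from outside, world axes, zero at the start; "moment": the same for the moment, N m; "opening": finger opening in m.
Only numpy, scipy, OpenCV 4.12 (cv2) and the standard library are available. Lean on these libraries where they do the work, as an engineer would, in place of code of your own. Each camera call takes 0.05 s, during which the arm holds its last target.

TASK

Freshly waxed boxwood beads must not stick where they lie: take the upright wooden stirrer and stir them in the copper bowl with its foot down at the bowl's floor, a couple of full turns clockwise as seen from above, wide enough that every bead is shifted from its place. Then stand the stirrer upright on its round wooden board again and let go. Keep all the beads in the bowl, and do not disturb the other things on the bench.

Things in the scene. Friction and masses are not known exactly. Their poses are not given: they have to be found in the camera images.
- bowl: copper bowl, fixed to the bench, round, flat inside floor of radius 85 mm, straight flaring wall 4 mm thick, outer radius 110 at the rim, rim 55 mm above the bench. Origin: centre of the underside, on the bench. z up, x away from the robot, y to the robot's left.
- bowl_floor (a point): centre of the bowl's inside floor, 5 mm above the bench. At the start the bead centres lie 37 to 61 mm from it in a rough ring, so the middle is clear for the stirrer's foot. A foot going round with its centre 45 to 60 mm from the middle sweeps all the beads along; under 35 mm it only nudges them out to the wall
- rest_board: plain round wooden board, fixed to the bench, radius 60, 15 mm thick; the stirrer stands on it. Bowl and board stand on either side of the middle, but which on which side varies. Origin: centre of the underside
- board_top (a point): centre of the board's top face, 15 mm above the bench
- stirrer: turned wooden stirring stick, 150 mm long, 120 g, standing upright on the board on its own flat round foot at the start: foot 36 mm across and 30 mm high, above it a plain round shaft 21 mm across up to the top. Origin: centre of the foot's underside; z along the shaft to its top
- stirrer_foot (a point): centre of the flat underside of the stirrer's foot
- stirrer_grip (a point): good place to hold the shaft, on its axis 118 mm above the foot's underside, 32 mm below the shaft's top
- bead0_center (a point): centre of a drilled boxwood bead, a stubby cylinder 32 mm across and 24 high, about 30 g, at the start lying flat on the bowl's floor. All five are alike. Beads slide when pushed, they do not roll
- bead1_center (a point): centre of a drilled boxwood bead, a stubby cylinder 32 mm across and 24 high, about 30 g, at the start lying flat on the bowl's floor; like bead0
- bead2_center (a point): centre of a drilled boxwood bead, a stubby cylinder 32 mm across and 24 high, about 30 g, at the start lying flat on the bowl's floor; like bead0
- bead3_center (a point): centre of a drilled boxwood bead, a stubby cylinder 32 mm across and 24 high, about 30 g, at the start lying flat on the bowl's floor; like bead0
- bead4_center (a point): centre of a drilled boxwood bead, a stubby cylinder 32 mm across and 24 high, about 30 g, at the start lying flat on the bowl's floor; like bead0
- bead0: bead 0; origin at the centre of its lower face, z through its hole
- bead1: bead 1; origin at the centre of its lower face, z through its hole
- bead2: bead 2; origin at the centre of its lower face, z through its hole
- bead3: bead 3; origin at the centre of its lower face, z through its hole
- bead4: bead 4; origin at the centre of its lower face, z through its hole
- skew: skew chisel with a round steel handle, 290 long and 28 thick, lying on the far part of the bench; a bystander, leave it alone. Origin: its underside
- peg0: boxwood peg, 90 long, 26 thick, lying near the robot; a bystander, leave it alone. Origin: its underside
- peg1: second boxwood peg, like peg0; a bystander, leave it alone. Origin: its underside
- top0: red lacquered spinning top standing on its crown, point up, 68 across, 93 high; a bystander, leave it alone. Origin: its underside
- top1: green lacquered top, same shape; a bystander, leave it alone. Origin: its underside
- top2: gold lacquered top, same shape; a bystander, leave it alone. Origin: its underside
- jar: closed amber jar, 70 across, 90 high, standing at the back right; a bystander, leave it alone. Origin: its underside

How it is judged:
By the outcome, as a careful person would: the job done as asked, in the order asked, and still so for the second after the job is handed in, with the robot touching nothing.
It also fails if it takes over 70 s, if anything falls off the work surface, if the arm or the gripper's body presses on something with over 40 N, if the wrist force passes 120 N, or if a joint passes its speed limit or range.

## Working session

There is one attempt and no reset: what is moved stays moved. The work goes in short steps, Python scripts to look and compute and a tool call to move; the robot and the scene stay as the last step left them, time stands still between calls to the robot, and variables do not carry over. Pictures are saved under pics/ and viewed, and the job is handed in when it is done.

Besides the shell and the picture viewer there is one more tool, called after ">>>" by a JSON object that holds its "fn" and its "kwargs", one argument or row to a line. drive_tool: Moves the arm, as the interface text tells. Shifts and turns lie within -1 to 1; 1 stands for 0.15 m of shift or 60 degrees of turn. Its arguments: {"type":"object","properties":{"moves":{"type":"array"},"fingers":{"type":"number"}},"required":["moves"]}

```bash
mkdir -p pics
python3 - <<'E'
from plant import sensors, vision, ctrl
import cv2, numpy as np
o=sensors.get_obs()
for k,v in o.items(): print(k,np.round(v,4))
for n in ["scene","top","wrist"]:
    s=vision.snapshot(n); cv2.imwrite(f"pics/{n}0.png",s["pixels"][:,:,::-1])
    print(n,s["fx"],s["fy"],s["cx"],s["cy"],np.round(s["R"],4).tolist(),np.round(s["t"],4))
E
```

```text
clock 0.0
joint_pos [-4.97851e+01  2.05909e+01  6.33800e-01 -2.03000e-02 -7.01356e+01
 -1.65074e+01]
qvel [ 0.0636 -0.0221  0.0593  0.0291 -0.0376 -0.0251]
tau [ 1.90000e-03 -5.82711e+01  2.93055e+01  6.99730e+00  6.50000e-03
 -2.00000e-04]
tool_pos [ 0.2712 -0.6176  0.2256]
orientation [-1.799920e+02 -9.430000e-02  1.137005e+02]
force [-0.0108  0.123  -0.2727]
moment [0.0066 0.0545 0.0296]
opening 0.0875
scene 515.2033440129444 515.2033440129444 309.236106607518 238.59775161425327 [[-0.7053, 0.7087, 0.0192], [0.5136, 0.5294, -0.6752], [-0.4887, -0.4663, -0.7374]] [ 0.3806 -0.2169  1.5964]
top 486.04950499092695 486.04950499092695 319.9389128765594 234.6495027081367 [[-0.0124, -0.9999, -0.0038], [-0.9756, 0.0129, -0.219], [0.219, 0.001, -0.9757]] [0.0173 0.5763 1.0488]
wrist 371.64829954431775 371.64829954431775 316.03489430767104 237.21676896433019 [[-0.4029, 0.9152, 0.0019], [0.8789, 0.3864, 0.2796], [0.2552, 0.1143, -0.9601]] [ 0.6729 -0.035   0.3914]
```

View pics/top0.png

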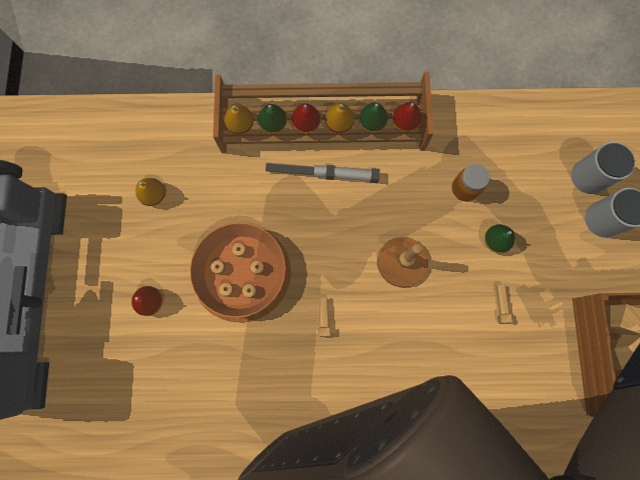

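View pics/scene0.png

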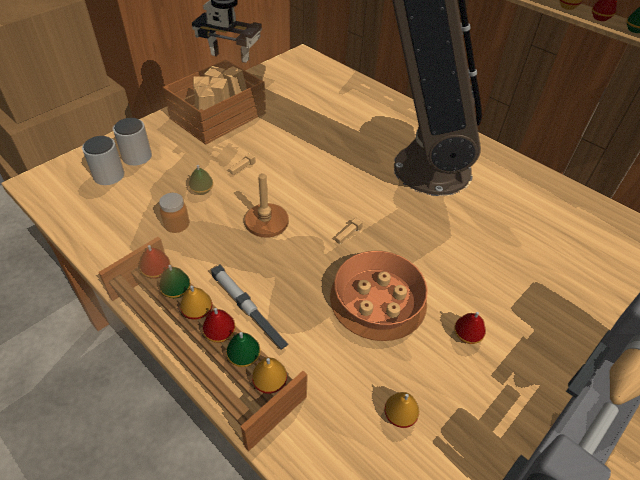

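View pics/wrist0.png

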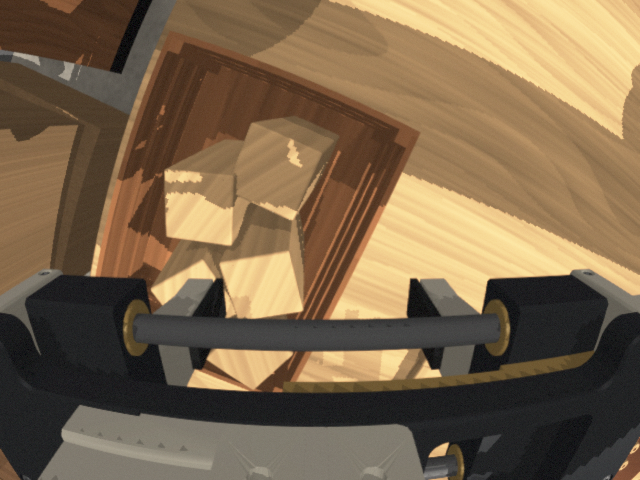

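The top view shows the bowl at about (240,271) with five beads, and the board at (404,262) with the stirrer (top near (417,247)). I'll zoom in to measure them.

Run:
```python
import cv2
t=cv2.imread("pics/top0.png"); s=cv2.imread("pics/scene0.png")
r=lambda im,x,y,w,h,k:cv2.resize(im[y:y+h,x:x+w],None,fx=k,fy=k,interpolation=cv2.INTER_CUBIC)
cv2.imwrite("pics/z1.png",r(t,180,212,120,120,5))
cv2.imwrite("pics/z2.png",r(t,365,215,110,80,7))
cv2.imwrite("pics/z3.png",r(s,235,165,64,80,7))
cv2.imwrite("pics/z4.png",r(s,325,245,110,100,6))
```

```text
(no output)
```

View pics/z1.png

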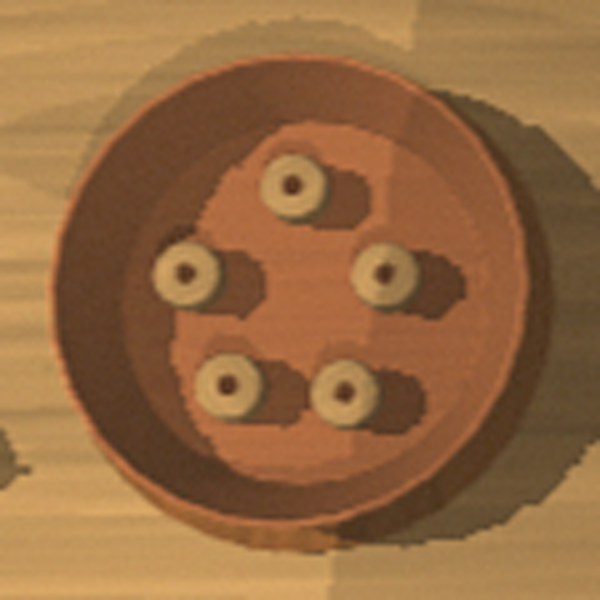

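View pics/z2.png

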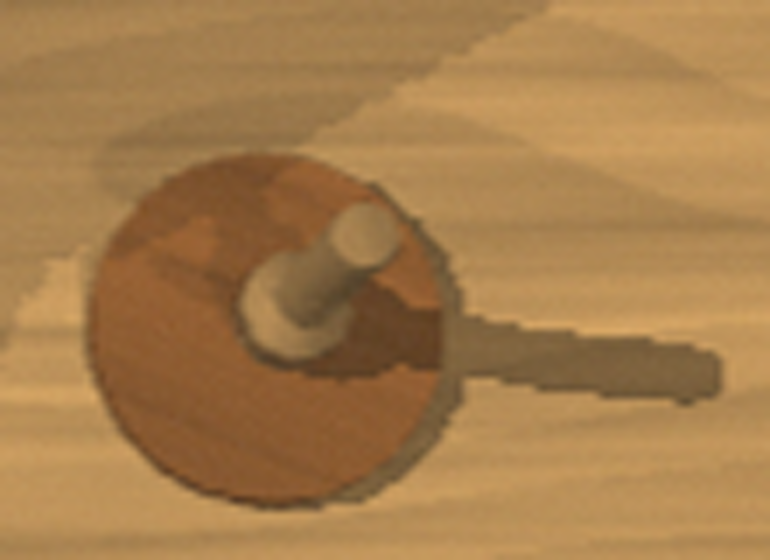

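View pics/z3.png

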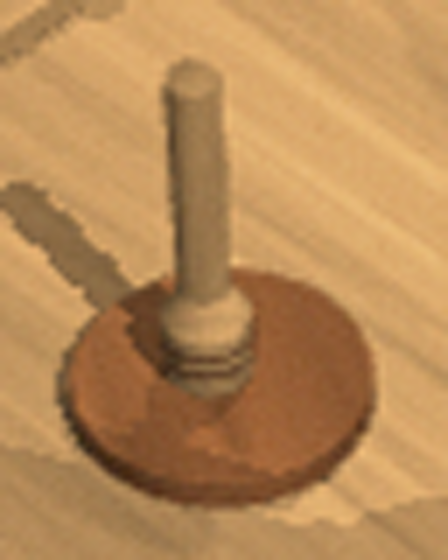

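View pics/z4.png

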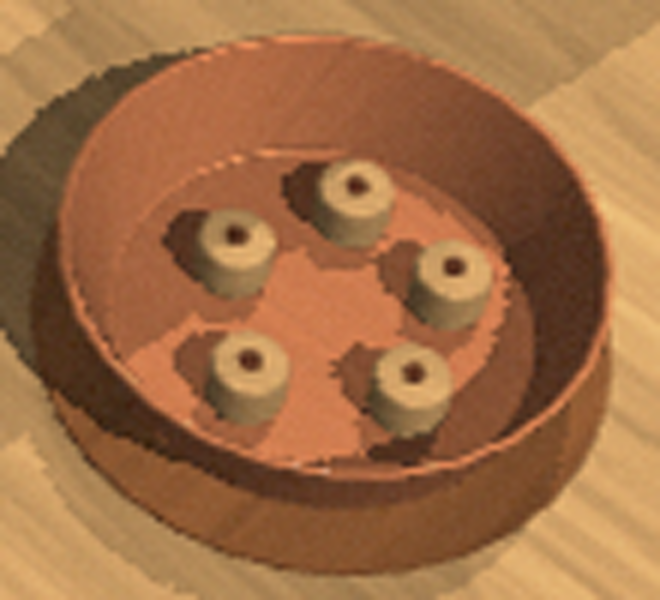

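```bash
cat > h.py <<'E'
import numpy as np
from scipy.optimize import least_squares
C={"scene":(515.2033,309.2361,238.5978,[[-0.7053,0.7087,0.0192],[0.5136,0.5294,-0.6752],[-0.4887,-0.4663,-0.7374]],[0.3806,-0.2169,1.5964]),
"top":(486.0495,319.9389,234.6495,[[-0.0124,-0.9999,-0.0038],[-0.9756,0.0129,-0.219],[0.219,0.001,-0.9757]],[0.0173,0.5763,1.0488])}
def bp(n,uv,z):
    f,cx,cy,R,t=C[n]; R=np.array(R); t=np.array(t)
    uv=np.atleast_2d(uv).astype(float)
    d=np.c_[(uv[:,0]-cx)/f,(uv[:,1]-cy)/f,np.ones(len(uv))]@R
    o=-R.T@t
    return o+d*((z-o[2])/d[:,2])[:,None]
def proj(n,X):
    f,cx,cy,R,t=C[n]; c=np.atleast_2d(X)@np.array(R).T+np.array(t)
    return np.c_[f*c[:,0]/c[:,2]+cx,f*c[:,1]/c[:,2]+cy]
def circ(P):
    r=least_squares(lambda p:np.hypot(P[:,0]-p[0],P[:,1]-p[1])-p[2],[*P[:,:2].mean(0),.1]); return r.x, abs(r.fun).max()
uz=lambda p,x,y,k:(np.atleast_2d(p)+.5)/k-.5+[x,y]
E
python3 - <<'E'
from h import *
np.set_printoptions(precision=4,suppress=True)
print("rim top",circ(bp("top",uz([(52,290),(527,290),(290,55),(290,525),(435,95),(85,180)],180,212,5),.055)))
print("rim scene",circ(bp("scene",uz([(62,220),(610,250),(310,37),(340,475),(500,80),(130,110),(200,420)],325,245,6),.055)))
B=bp("top",uz([(294,186),(187,273),(385,273),(229,386),(344,392)],180,212,5),.029);print("beads",B)
Bs=bp("scene",uz([(356,185),(236,234),(454,266),(250,359),(414,372)],325,245,6),.029);print(Bs)
print("board top",circ(bp("top",uz([(88,325),(445,325),(265,152),(110,240),(375,190)],365,215,7),.015)))
print("board sc",circ(bp("scene",uz([(65,360),(376,375),(275,270),(345,310),(330,455),(220,488)],235,165,7),.015)))
print("stir top",bp("top",uz((366,236),365,215,7),.165),bp("scene",uz((196,80),235,165,7),.165))
print("foot top face ctr", bp("top",uz((297,304),365,215,7),.045))
E
```

```text
rim top (array([0.5021, 0.1979, 0.1081]), np.float64(0.0008175101890900566))
rim scene (array([0.4997, 0.2009, 0.1076]), np.float64(0.003733265815443629))
beads [[0.5528 0.2019 0.029 ]
 [0.5121 0.2508 0.029 ]
 [0.5109 0.1585 0.029 ]
 [0.4592 0.2296 0.029 ]
 [0.4557 0.1765 0.029 ]]
[[0.456  0.1757 0.029 ]
 [0.5106 0.1578 0.029 ]
 [0.46   0.2297 0.029 ]
 [0.5534 0.2019 0.029 ]
 [0.5122 0.2508 0.029 ]]
board top (array([ 0.5208, -0.1848,  0.0602]), np.float64(0.0003389030980366428))
board sc (array([ 0.5227, -0.1853,  0.0616]), np.float64(0.0009826957843344017))
stir top [[ 0.5223 -0.1896  0.165 ]] [[ 0.5235 -0.1876  0.165 ]]
foot top face ctr [[ 0.5229 -0.1898  0.045 ]]
```

>>> {"fn": "drive_tool", "kwargs": {
  "moves": [
    [0.7, 0.97, 0, 0, 0, 0.395],
    [0.7, 0.97, 0, 0, 0, 0.395],
    [0.7, 0.97, 0, 0, 0, 0.395],
    [0.7, 0.97, 0, 0, 0, 0.395],
    [0.7, 0.97, 0, 0, 0, 0.395],
    [0.7, 0.97, 0, 0, 0, 0.395]
  ],
  "fingers": 1
}}

```text
clock: 0.75
tool_pos: [0.3628, -0.4624, 0.2262]
orientation: [-180.0, -0.1, 90.1]
force: [-0.8, 0.7, 0.0]
opening: 0.0877
```

>>> {"fn": "drive_tool", "kwargs": {
  "moves": [
    [0.93, 0.53, 0, 0, 0, 0],
    [0.93, 0.53, 0, 0, 0, 0],
    [0.93, 0.53, 0, 0, 0, 0],
    [0.93, 0.53, 0, 0, 0, 0],
    [0.93, 0.53, 0, 0, 0, 0]
  ]
}}

```text
clock: 1.25
tool_pos: [0.4427, -0.3221, 0.2262]
orientation: [-180.0, -0.1, 90.2]
force: [-0.3, 0.1, 0.6]
opening: 0.0873
```

>>> {"fn": "drive_tool", "kwargs": {
  "moves": [
    [0.887, 0.534, 0, 0, 0, 0],
    [0.887, 0.534, 0, 0, 0, 0],
    [0.887, 0.534, 0, 0, 0, 0],
    [0.887, 0.534, 0, 0, 0, 0],
    [0.887, 0.534, 0, 0, 0, 0],
    [0.887, 0.534, 0, 0, 0, 0]
  ]
}}

```text
clock: 1.85
tool_pos: [0.5216, -0.1902, 0.226]
orientation: [-179.9, -0.0, 90.2]
force: [0.1, -0.1, 0.4]
opening: 0.0878
```

Run:
```python
from plant import sensors, vision
import cv2, numpy as np
print(sensors.get_obs()["tool_pos"],sensors.get_obs()["orientation"])
s=vision.snapshot("wrist"); cv2.imwrite("pics/w1.png",s["pixels"][:,:,::-1])
R=np.array(s["R"]);t=np.array(s["t"])
for X in [(.5228,-.189,.165),(.5228,-.189,.045),(.5215,-.185,.015)]:
    c=R@X+t; th=np.arctan2(np.hypot(c[0],c[1]),c[2]); a=c[:2]/np.hypot(c[0],c[1])*th*s["fx"]
    print(X,a+[s["cx"],s["cy"]])
```

```text
[ 0.52157267 -0.19021859  0.22596582] [-1.79919587e+02 -4.44590663e-02  9.01725102e+01]
(0.5228, -0.189, 0.165) [315.82198342 257.35030607]
(0.5228, -0.189, 0.045) [315.79841781 215.00119918]
(0.5215, -0.185, 0.015) [319.74474205 207.25234418]
```

View pics/w1.png

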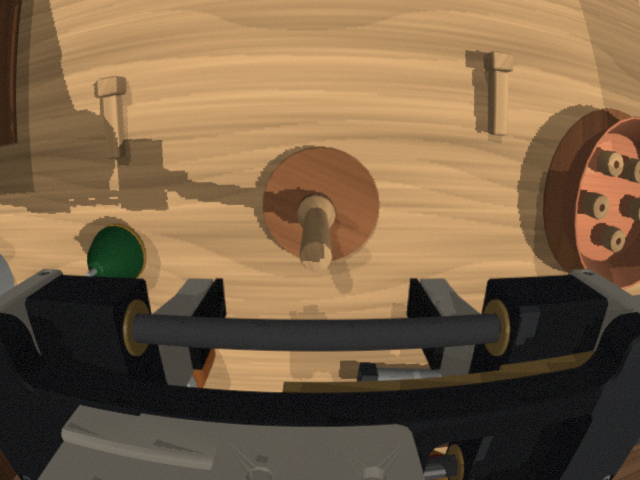

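The stirrer's top appears at (316,258), within 1 px of the prediction. Next I descend and grip.

>>> {"fn": "drive_tool", "kwargs": {
  "moves": [
    [0.006, 0.008, 0.25, 0, 0, 0],
    [0.006, 0.008, 0.5, 0, 0, 0],
    [0.006, 0.008, 0.747, 0, 0, 0],
    [0.006, 0.008, 0.747, 0, 0, 0],
    [0.006, 0.008, 0.747, 0, 0, 0]
  ]
}}

```text
clock: 2.4
tool_pos: [0.5221, -0.1908, 0.1146]
orientation: [-179.9, -0.0, 90.1]
force: [0.7, 0.6, 0.3]
opening: 0.0878
```

>>> {"fn": "drive_tool", "kwargs": {
  "moves": [
    [0, 0, 0, 0, 0, 0],
    [0, 0, 0, 0, 0, 0],
    [0, 0, 0, 0, 0, 0],
    [0, 0, 0, 0, 0, 0],
    [0, 0, 0, 0, 0, 0],
    [0, 0, 0, 0, 0, 0],
    [0, 0, 0, 0, 0, 0],
    [0, 0, 0, 0, 0, 0]
  ],
  "fingers": -1
}}

```text
clock: 3.2
tool_pos: [0.5221, -0.1907, 0.1145]
orientation: [-179.9, -0.0, 90.1]
force: [0.7, -1.0, 0.4]
opening: 0.0289
```

>>> {"fn": "drive_tool", "kwargs": {
  "moves": [
    [0, 0, 0, 0, 0, 0],
    [0, 0, 0, 0, 0, 0],
    [0, 0, 0, 0, 0, 0],
    [0, 0, 0, 0, 0, 0],
    [0, 0, 0, 0, 0, 0]
  ]
}}

```text
clock: 3.7
tool_pos: [0.5221, -0.1907, 0.1145]
orientation: [-179.9, -0.0, 90.1]
force: [0.0, 0.5, 0.3]
opening: 0.0202
```

>>> {"fn": "drive_tool", "kwargs": {
  "moves": [
    [0, 0, -0.1, 0, 0, 0],
    [0, 0, -0.3, 0, 0, 0],
    [0, 0, -0.5, 0, 0, 0],
    [0, 0, -0.6, 0, 0, 0],
    [0, 0, -0.6, 0, 0, 0]
  ]
}}

```text
clock: 4.2
tool_pos: [0.5235, -0.1909, 0.2068]
orientation: [179.9, 0.0, 90.1]
force: [0.6, -0.6, -1.2]
opening: 0.0205
```

Run:
```python
from plant import sensors, vision
import cv2, numpy as np
print(sensors.get_obs()["tool_pos"],sensors.get_obs()["opening"],sensors.get_obs()["force"])
s=vision.snapshot("scene"); cv2.imwrite("pics/s2.png",cv2.resize(s["pixels"][90:290,150:430,::-1],None,fx=2.8,fy=2.8))
```

```text
[ 0.52350521 -0.190939    0.20679745] 0.02046560658440492 [ 0.61787471 -0.57560325 -1.18472822]
```

View pics/s2.png

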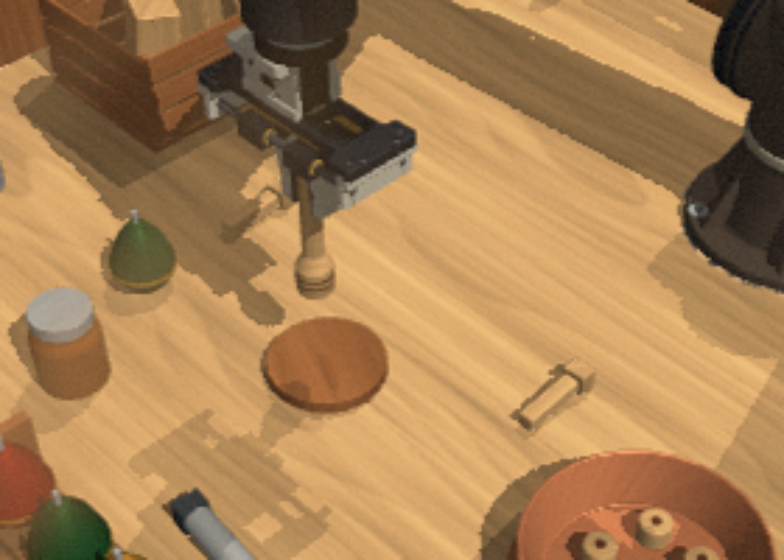

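>>> {"fn": "drive_tool", "kwargs": {
  "moves": [
    [0.25, -0.02, 0, 0, 0, 0],
    [0.5, -0.03, 0, 0, 0, 0],
    [0.75, -0.04, 0, 0, 0, 0],
    [1.0, -0.05, 0, 0, 0, 0]
  ]
}}

```text
clock: 4.65
tool_pos: [0.5137, -0.0396, 0.2034]
orientation: [-179.8, -0.0, 90.0]
force: [0.8, 0.2, -2.3]
opening: 0.0203
```

>>> {"fn": "drive_tool", "kwargs": {
  "moves": [
    [0.25, -0.02, 0, 0, 0, 0],
    [0.5, -0.03, 0, 0, 0, 0],
    [0.75, -0.04, 0, 0, 0, 0],
    [1.0, -0.05, 0, 0, 0, 0]
  ]
}}

```text
clock: 5.05
tool_pos: [0.505, 0.1116, 0.2018]
orientation: [-179.7, 0.1, 90.0]
force: [1.3, -0.4, -1.2]
opening: 0.0205
```

>>> {"fn": "drive_tool", "kwargs": {
  "moves": [
    [0.3, -0.01, 0, 0, 0, 0],
    [0.55, -0.013, 0, 0, 0, 0],
    [0.61, -0.013, 0, 0, 0, 0],
    [0.61, -0.013, 0, 0, 0, 0],
    [0.61, -0.013, 0, 0, 0, 0]
  ]
}}

```text
clock: 5.55
tool_pos: [0.5024, 0.2024, 0.2005]
orientation: [-179.6, 0.1, 90.0]
force: [-0.2, -0.1, -0.7]
opening: 0.0205
```

>>> {"fn": "drive_tool", "kwargs": {
  "moves": [
    [0, 0, 0.15, -0.007, 0, 0],
    [0, 0, 0.3, -0.007, 0, 0],
    [0, 0, 0.4, -0.007, 0, 0],
    [0, 0, 0.4, -0.007, 0, 0]
  ]
}}

```text
clock: 5.95
tool_pos: [0.5005, 0.1999, 0.1381]
orientation: [-179.8, 0.3, 89.9]
force: [-0.7, -0.5, -1.2]
opening: 0.0207
```

Run:
```python
from plant import sensors, vision
import cv2, numpy as np
s=vision.snapshot("scene"); cv2.imwrite("pics/s3.png",cv2.resize(s["pixels"][150:350,250:530,::-1],None,fx=2.8,fy=2.8))
```

```text
(no output)
```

View pics/s3.png

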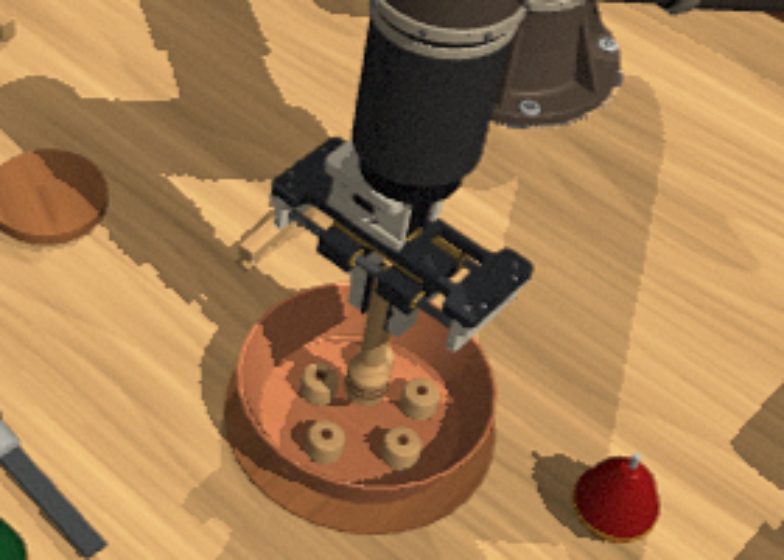

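The stirrer is over the clear middle of the bowl. Lowering it to the floor.

>>> {"fn": "drive_tool", "kwargs": {
  "moves": [
    [0.012, 0.012, 0.1, 0, -0.004, 0],
    [0.012, 0.012, 0.2, 0, -0.004, 0],
    [0.012, 0.012, 0.207, 0, -0.004, 0],
    [0.012, 0.012, 0.207, 0, -0.004, 0]
  ]
}}

```text
clock: 6.4
tool_pos: [0.5036, 0.202, 0.1094]
orientation: [-179.9, 0.5, 89.9]
force: [0.5, -0.3, -1.0]
opening: 0.0205
```

```bash
cat > stir.py <<'E'
import sys, numpy as np
# usage: x y z startdeg r [n step zt]
x,y,z,a,r=map(float,sys.argv[1:6]); n=8; st=float(sys.argv[6]) if len(sys.argv)>6 else 18
for k in range(1,n+1):
    t=np.radians(a-st*k); X=.501+r*np.cos(t); Y=.199+r*np.sin(t)
    print([round((Y-y)/.15,2),round((X-x)/.15,2),round((z-.1065)/.15,3)],end=", ")
print("end",a-st*n)
E
cat > pos.py <<'E'
from plant import sensors
o=sensors.get_obs();import numpy as np
p=o["tool_pos"];print(p,np.hypot(p[0]-.501,p[1]-.199),np.degrees(np.arctan2(p[1]-.199,p[0]-.501)))
E
python3 stir.py .5036 .202 .1094 40 .053 0
```

```text
[np.float64(0.21), np.float64(0.25), 0.019], [np.float64(0.21), np.float64(0.25), 0.019], [np.float64(0.21), np.float64(0.25), 0.019], [np.float64(0.21), np.float64(0.25), 0.019], [np.float64(0.21), np.float64(0.25), 0.019], [np.float64(0.21), np.float64(0.25), 0.019], [np.float64(0.21), np.float64(0.25), 0.019], [np.float64(0.21), np.float64(0.25), 0.019], end 40.0
```

>>> {"fn": "drive_tool", "kwargs": {
  "moves": [
    [0, 0, 0.019, 0, 0.008, 0],
    [0, 0, 0.019, 0, 0.008, 0],
    [0.05, 0.06, 0.019, 0, 0.008, 0],
    [0.1, 0.12, 0.019, 0, 0.008, 0],
    [0.15, 0.18, 0.019, 0, 0.008, 0],
    [0.21, 0.25, 0.019, 0, 0.008, 0],
    [0.21, 0.25, 0.019, 0, 0.008, 0]
  ]
}}

```text
clock: 7.1
tool_pos: [0.5429, 0.235, 0.106]
orientation: [-180.0, -0.0, 90.0]
force: [-0.6, -0.4, -0.8]
opening: 0.0204
```

```bash
python3 pos.py
python3 - <<'E'
from plant import sensors
p=sensors.get_obs()["tool_pos"]
import sys,runpy
sys.argv=["stir.py",*map(str,p),"40",".054","18"];runpy.run_path("stir.py")
E
```

```text
[0.54292692 0.23497572 0.105951  ] 0.05524598591871018 40.63150421999092
[np.float64(-0.1), np.float64(0.05), -0.004], [np.float64(-0.21), np.float64(0.08), -0.004], [np.float64(-0.33), np.float64(0.07), -0.004], [np.float64(-0.43), np.float64(0.03), -0.004], [np.float64(-0.52), np.float64(-0.05), -0.004], [np.float64(-0.57), np.float64(-0.14), -0.004], [np.float64(-0.6), np.float64(-0.25), -0.004], [np.float64(-0.59), np.float64(-0.37), -0.004], end -104.0
```

>>> {"fn": "drive_tool", "kwargs": {
  "moves": [
    [-0.1, 0.05, -0.004, 0, 0, 0],
    [-0.21, 0.08, -0.004, 0, 0, 0],
    [-0.33, 0.07, -0.004, 0, 0, 0],
    [-0.43, 0.03, -0.004, 0, 0, 0],
    [-0.52, -0.05, -0.004, 0, 0, 0],
    [-0.57, -0.14, -0.004, 0, 0, 0],
    [-0.6, -0.25, -0.004, 0, 0, 0],
    [-0.59, -0.37, -0.004, 0, 0, 0]
  ]
}}

```text
clock: 7.9
tool_pos: [0.49, 0.147, 0.1085]
orientation: [179.6, -0.3, 89.9]
force: [4.3, 4.9, 2.6]
opening: 0.0206
```

```bash
cat > nx.py <<'E'
import sys,runpy,os
from plant import sensors
p=sensors.get_obs()["tool_pos"]
exec(open("pos.py").read())
sys.argv=["stir.py",*map(str,p),*sys.argv[1:]];runpy.run_path("stir.py")
E
python3 nx.py -104 .054 18
python3 - <<'E'
from plant import sensors, vision
import cv2
s=vision.snapshot("scene"); cv2.imwrite("pics/s4.png",cv2.resize(s["pixels"][150:350,250:530,::-1],None,fx=2.8,fy=2.8))
E
```

```text
[0.49004633 0.14697958 0.10851158] 0.05316114181091016 -101.89077061827182
[np.float64(0.04), np.float64(-0.12), 0.013], [np.float64(0.12), np.float64(-0.2), 0.013], [np.float64(0.21), np.float64(-0.26), 0.013], [np.float64(0.32), np.float64(-0.29), 0.013], [np.float64(0.43), np.float64(-0.28), 0.013], [np.float64(0.54), np.float64(-0.23), 0.013], [np.float64(0.62), np.float64(-0.16), 0.013], [np.float64(0.68), np.float64(-0.06), 0.013], end -248.0
```

View pics/s4.png

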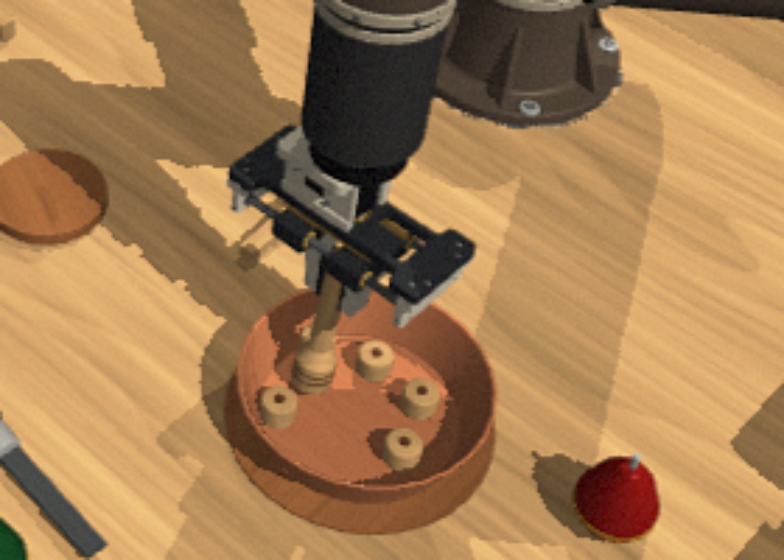

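Five beads are accounted for, though one is partly hidden. The foot is sweeping and the stirrer is still upright.

>>> {"fn": "drive_tool", "kwargs": {
  "moves": [
    [0.04, -0.12, 0.01, 0.006, 0, 0],
    [0.12, -0.2, 0.01, 0.006, 0, 0],
    [0.21, -0.25, 0.01, 0.006, 0, 0],
    [0.32, -0.28, 0.01, 0.006, 0, 0],
    [0.43, -0.27, 0.01, 0.006, 0, 0],
    [0.54, -0.22, 0.01, 0.006, 0, 0],
    [0.62, -0.15, 0.01, 0.006, 0, 0],
    [0.68, -0.06, 0.01, 0.006, 0, 0]
  ]
}}

```text
clock: 8.75
tool_pos: [0.4794, 0.2478, 0.1077]
orientation: [-179.9, -0.1, 89.9]
force: [-4.9, -10.9, 7.9]
opening: 0.0211
```

```bash
python3 nx.py -248 .053 18
python3 - <<'E'
from plant import sensors, vision
import cv2
s=vision.snapshot("scene"); cv2.imwrite("pics/s5.png",cv2.resize(s["pixels"][150:350,250:530,::-1],None,fx=2.8,fy=2.8))
E
```

```text
[0.47937647 0.24779949 0.10766446] 0.053375718912518265 113.89860306351672
[np.float64(0.03), np.float64(0.12), 0.008], [np.float64(0.02), np.float64(0.23), 0.008], [np.float64(-0.03), np.float64(0.33), 0.008], [np.float64(-0.1), np.float64(0.41), 0.008], [np.float64(-0.19), np.float64(0.47), 0.008], [np.float64(-0.3), np.float64(0.5), 0.008], [np.float64(-0.41), np.float64(0.49), 0.008], [np.float64(-0.51), np.float64(0.44), 0.008], end -392.0
```

View pics/s5.png

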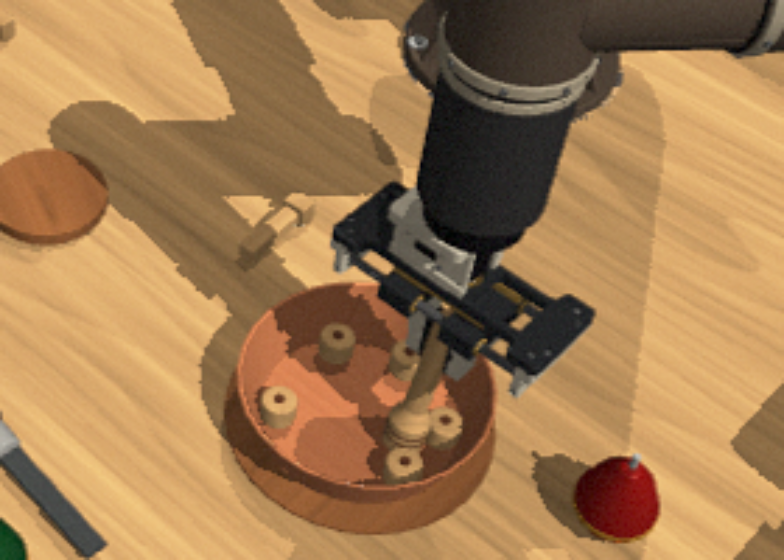

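The stirrer has tilted slightly: a bead at about (443,428) was squeezed between foot and wall. Continuing past it slightly raised, first tighter and then wider, so that the beads are pushed along the circle.

```bash
cat > st2.py <<'E'
import sys, numpy as np
from plant import sensors
o=sensors.get_obs(); p=o["tool_pos"]
a=float(sys.argv[1]); st=float(sys.argv[2]); zt=float(sys.argv[3]); rs=list(map(float,sys.argv[4].split(",")))
print(np.round(p,4),"r",np.hypot(p[0]-.501,p[1]-.199),"ang",np.degrees(np.arctan2(p[1]-.199,p[0]-.501)),o["orientation"],o["force"])
for k,r in enumerate(rs,1):
    t=np.radians(a-st*k); print([float(round((.199+r/1e3*np.sin(t)-p[1])/.15,2)),float(round((.501+r/1e3*np.cos(t)-p[0])/.15,2)),float(round((p[2]-zt)/.15,3))],end=", ")
print("end",a-st*len(rs))
E
python3 st2.py 112 18 .109 49,50,52,55,56,57,57,57
```

```text
[0.4808 0.2482 0.1072] r 0.053203015132211234 ang 112.327759842032 [-1.79834726e+02  2.06396591e-02  8.99372512e+01] [ 1.89815741 -7.4758327   5.012556  ]
[-0.0, 0.11, -0.012], [-0.0, 0.22, -0.012], [-0.03, 0.32, -0.012], [-0.09, 0.42, -0.012], [-0.19, 0.48, -0.012], [-0.3, 0.51, -0.012], [-0.42, 0.5, -0.012], [-0.53, 0.46, -0.012], end -32.0
```

>>> {"fn": "drive_tool", "kwargs": {
  "moves": [
    [0.0, 0.11, -0.012, 0, 0, 0],
    [0.0, 0.22, -0.012, 0, 0, 0],
    [-0.03, 0.32, -0.012, 0, 0, 0],
    [-0.09, 0.42, -0.012, 0, 0, 0]
  ]
}}

```text
clock: 9.2
tool_pos: [0.5433, 0.2327, 0.1075]
orientation: [-179.6, 0.3, 89.9]
force: [-3.4, -4.1, -1.7]
opening: 0.0207
```

```bash
python3 st2.py 40 18 .1085 56,57,57,57,57,57,57,57
cat > pic.py <<'E'
import sys,cv2,numpy as np
from plant import vision
s=vision.snapshot("scene"); t=vision.snapshot("top")
a=cv2.resize(s["pixels"][180:340,290:450,::-1],(400,400)); b=cv2.resize(t["pixels"][200:340,170:310,::-1],(400,400))
cv2.imwrite(sys.argv[1],np.hstack([a,b]))
E
python3 pic.py pics/s6.png
```

```text
[0.5433 0.2327 0.1075] r 0.05411328967277271 ang 38.58309459047599 [-179.5695506     0.26395615   89.9399836 ] [-3.3699749  -4.13275329 -1.73465014]
[-0.09, 0.06, -0.007], [-0.2, 0.1, -0.007], [-0.32, 0.09, -0.007], [-0.43, 0.04, -0.007], [-0.52, -0.04, -0.007], [-0.58, -0.14, -0.007], [-0.6, -0.26, -0.007], [-0.59, -0.37, -0.007], end -104.0
```

View pics/s6.png

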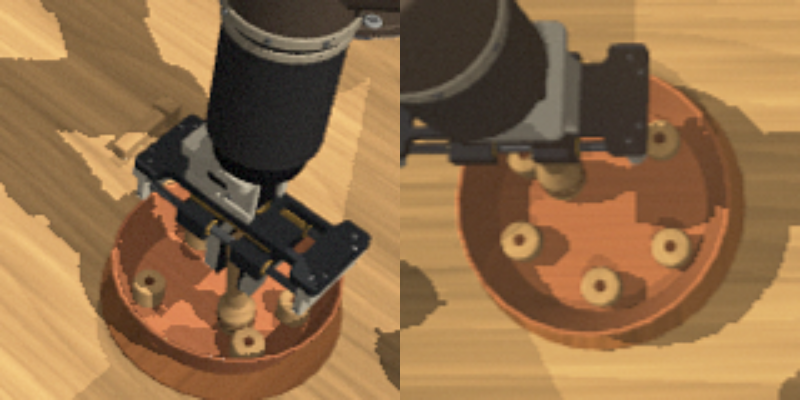

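Run:
```python
from h import *
def f(n,p,z):
    k=400/140 if n=="top" else 2.5; o=(170,200) if n=="top" else (290,180)
    q=bp(n,uz(p,*o,k),z)[0]; print(n,p,q.round(4),"rel",np.hypot(q[0]-.501,q[1]-.199).round(4),np.degrees(np.arctan2(q[1]-.199,q[0]-.501)).round(0))
f("top",(562,175),.025)if 0 else None
f("top",(562-400,175),.025)
f("scene",(236,312),.025)
for p in [(520-400,240),(599-400,287),(670-400,246),(660-400,138),(522-400,158)]: f("top",p,.029)
for p in [(150,277),(248,342),(292,303)]: f("scene",p,.029)
```

```text
top (162, 175) [0.525  0.2301 0.025 ] rel 0.0393 52.0
scene (236, 312) [0.5209 0.23   0.025 ] rel 0.0369 57.0
top (120, 240) [0.4714 0.2617 0.029 ] rel 0.0694 115.0
top (199, 287) [0.4328 0.1969 0.029 ] rel 0.0683 -178.0
top (270, 246) [0.465  0.1402 0.029 ] rel 0.0689 -121.0
top (260, 138) [0.554  0.1496 0.029 ] rel 0.0725 -43.0
top (122, 158) [0.5388 0.2626 0.029 ] rel 0.074 59.0
scene (150, 277) [0.551  0.1475 0.029 ] rel 0.0717 -46.0
scene (248, 342) [0.5417 0.2606 0.029 ] rel 0.0739 57.0
scene (292, 303) [0.4774 0.2621 0.029 ] rel 0.0673 111.0
```

The stirrer pivoted about 10° in the pads: its foot lags about 20 mm in −x, at r≈38 mm. The beads now lie along the wall at r≈69. I'll move to the free sector and turn the tool −10° so the stirrer is upright again, then go round wider.

>>> {"fn": "drive_tool", "kwargs": {
  "moves": [
    [-0.08, 0.0, -0.01, 0, 0, 0],
    [-0.15, 0.0, -0.01, 0, 0, 0],
    [-0.18, 0.03, -0.01, -0.08, 0, 0],
    [-0.18, 0.03, -0.01, -0.167, 0, 0],
    [-0.18, 0.03, -0.01, -0.167, 0, 0],
    [-0.18, 0.03, -0.01, -0.167, 0, 0]
  ]
}}

```text
clock: 9.9
tool_pos: [0.5484, 0.2044, 0.1094]
orientation: [170.4, 0.3, 89.9]
force: [0.8, 0.5, -1.5]
opening: 0.0204
```

```bash
python3 pos.py; python3 pic.py pics/s7.png; python3 -c "
from plant import sensors;o=sensors.get_obs();print(o['orientation'],o['force'])"
```

```text
[0.54841743 0.20440836 0.10937549] 0.047724867193575916 6.506954242400803
[170.31483705   0.2026912   89.85783373] [ 1.19642756  0.09054144 -0.55124186]
```

View pics/s7.png

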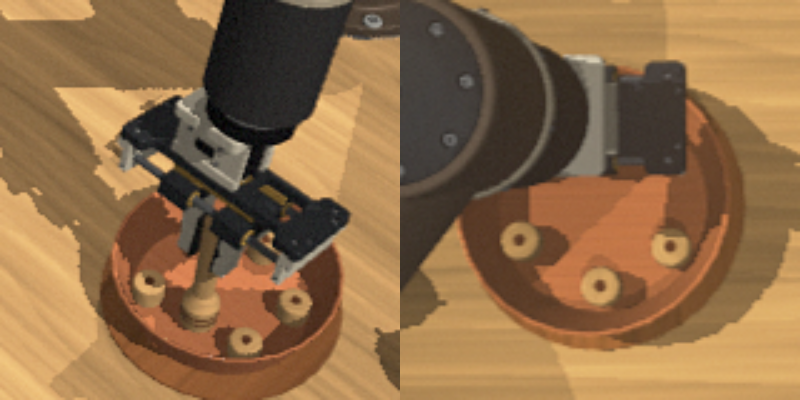

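Run:
```python
from h import *
q=bp("scene",uz((199,310),290,180,2.5),.022)[0];print(q.round(4))
p=(proj("scene",[[q[0],q[1],.022],[q[0],q[1],.09]])-[290,180])*2.5;print(p)
```

```text
[0.5424 0.2029 0.022 ]
[[198.20295327 309.21965777]
 [206.07109505 265.66344613]]
```

```bash
cat > st3.py <<'E'
import sys, numpy as np
from scipy.spatial.transform import Rotation as Ro
from plant import sensors
# args: startang step zt radii offx offy [roll target]
o=sensors.get_obs(); p=np.array(o["tool_pos"]); R=Ro.from_euler("xyz",o["orientation"],degrees=True)
a,st,zt=map(float,sys.argv[1:4]); rs=list(map(float,sys.argv[4].split(","))); ox,oy=float(sys.argv[5]),float(sys.argv[6])
roll=float(sys.argv[7])
rv=(R.inv()*Ro.from_euler("xyz",[roll,0,90],degrees=True)).as_rotvec(degrees=True)/60
f=p[:2]+[ox,oy]-[.501,.199]
print(p.round(4),"foot r",np.hypot(*f).round(4),"ang",np.degrees(np.arctan2(f[1],f[0])).round(1),np.round(o["orientation"],1),np.round(o["force"],1),"rot",rv.round(3))
for k,r in enumerate(rs,1):
    t=np.radians(a-st*k); X=np.array([.501+r/1e3*np.cos(t)-ox,.199+r/1e3*np.sin(t)-oy,zt])
    print([float(v) for v in (R.inv().apply(X-p)/.15).round(3)],end=", ")
print("end",a-st*len(rs))
E
python3 st3.py 6 12 .1068 50,53,55,57,57,57,57,57 -.005 -.001 170
```

```text
[0.5499 0.2055 0.1098] foot r 0.0442 ang 7.1 [170.3   0.2  89.9] [ 1.2  0.1 -0.6] rot [-0.005  0.004 -0.002]
[-0.071, 0.035, 0.027], [-0.146, 0.04, 0.028], [-0.22, 0.022, 0.025], [-0.291, -0.013, 0.019], [-0.344, -0.071, 0.01], [-0.384, -0.139, -0.002], [-0.409, -0.213, -0.015], [-0.417, -0.291, -0.028], end -90.0
```

>>> {"fn": "drive_tool", "kwargs": {
  "moves": [
    [-0.07, 0.035, 0.027, 0, 0, 0],
    [-0.146, 0.04, 0.028, 0, 0, 0],
    [-0.22, 0.022, 0.025, 0, 0, 0],
    [-0.29, -0.013, 0.019, 0, 0, 0],
    [-0.344, -0.07, 0.01, 0, 0, 0],
    [-0.384, -0.14, -0.002, 0, 0, 0],
    [-0.41, -0.213, -0.015, 0, 0, 0],
    [-0.417, -0.29, -0.028, 0, 0, 0]
  ]
}}

```text
clock: 10.8
tool_pos: [0.5092, 0.1457, 0.1094]
orientation: [169.9, -0.2, 89.9]
force: [3.3, 7.5, 4.3]
opening: 0.0209
```

```bash
python3 st3.py -90 12 .1068 57,57,57,57,57,57,57,57 -.005 -.001 170; python3 pic.py pics/s8.png
```

```text
[0.5092 0.1457 0.1094] foot r 0.0544 ang -86.6 [169.9  -0.2  89.9] [3.3 7.5 4.3] rot [ 0.002 -0.002 -0.002]
[-0.01, -0.102, -0.001], [0.014, -0.177, -0.014], [0.054, -0.244, -0.026], [0.107, -0.303, -0.036], [0.171, -0.349, -0.044], [0.244, -0.381, -0.049], [0.322, -0.397, -0.052], [0.401, -0.397, -0.052], end -186.0
```

View pics/s8.png

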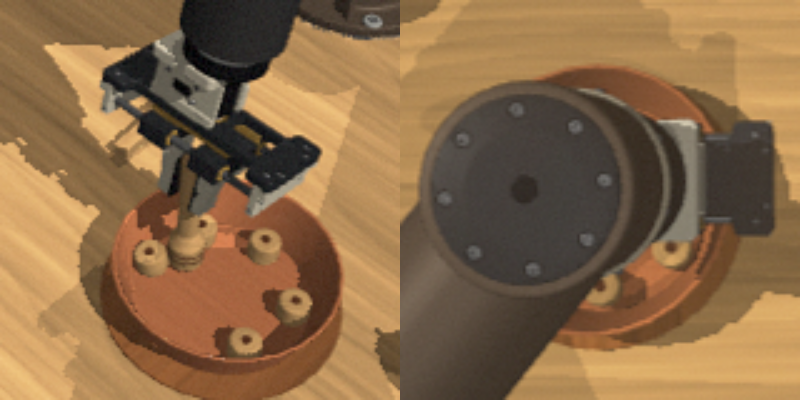

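```bash
cat > m.py <<'E'
from h import *
import sys
def f(p,z):
    q=bp("scene",uz(p,290,180,2.5),z)[0]; print(p,q.round(4),"r",np.hypot(q[0]-.501,q[1]-.199).round(4),"ang",np.degrees(np.arctan2(q[1]-.199,q[0]-.501)).round(0))
v=list(map(float,sys.argv[1:]))
f(v[:2],.022)
for i in range(2,len(v),2): f(v[i:i+2],.029)
E
python3 m.py 186 252 150 248 203 227 265 238 295 299 245 340
```

```text
[186.0, 252.0] [0.4985 0.1488 0.022 ] r 0.0503 ang -93.0
[150.0, 248.0] [0.5246 0.124  0.029 ] r 0.0787 ang -73.0
[203.0, 227.0] [0.4671 0.1432 0.029 ] r 0.0653 ang -121.0
[265.0, 238.0] [0.4338 0.1951 0.029 ] r 0.0673 ang -177.0
[295.0, 299.0] [0.4716 0.2612 0.029 ] r 0.0688 ang 115.0
[245.0, 340.0] [0.542  0.2573 0.029 ] r 0.0712 ang 55.0
```

```bash
python3 st3.py -93 10 .1078 58,60,60,60,60,60,60,60 -.0105 .002 170
```

```text
[0.5081 0.1455 0.1092] foot r 0.0516 ang -93.8 [169.9  -0.2  89.9] [1.5 8.2 2. ] rot [ 0.001 -0.002 -0.002]
[-0.034, -0.065, -0.002], [-0.025, -0.133, -0.014], [0.007, -0.194, -0.025], [0.05, -0.248, -0.034], [0.102, -0.294, -0.042], [0.161, -0.33, -0.049], [0.226, -0.356, -0.053], [0.294, -0.371, -0.055], end -173.0
```

>>> {"fn": "drive_tool", "kwargs": {
  "moves": [
    [-0.034, -0.065, -0.002, 0, 0, 0],
    [-0.03, -0.133, -0.014, 0, 0, 0],
    [0.005, -0.195, -0.025, 0, 0, 0],
    [0.05, -0.25, -0.034, 0, 0, 0],
    [0.1, -0.295, -0.042, 0, 0, 0],
    [0.16, -0.33, -0.049, 0, 0, 0]
  ]
}}

```text
clock: 11.5
tool_pos: [0.4595, 0.1712, 0.1094]
orientation: [169.7, -0.4, 90.0]
force: [4.9, 2.9, 0.2]
opening: 0.0206
```

```bash
python3 pos.py; python3 pic.py pics/s9.png
```

```text
[0.45952956 0.17122209 0.10943732] 0.0499140225401799 -146.184859683051
```

View pics/s9.png

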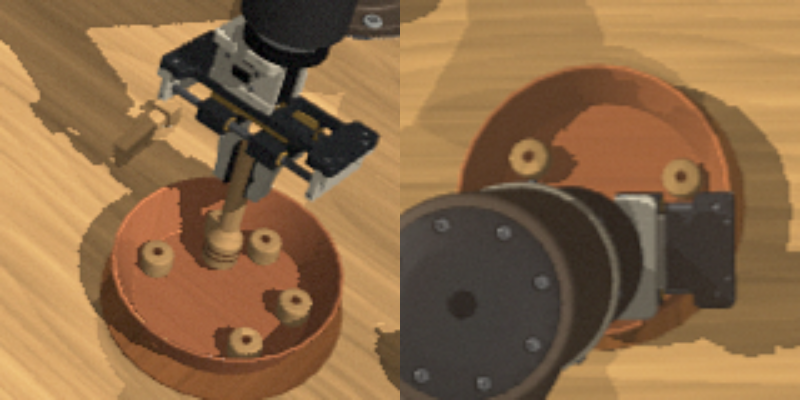

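```bash
python3 m.py 222 248 157 247 215 212 265 239 295 298 245 339
```

```text
[222.0, 248.0] [0.4692 0.1704 0.022 ] r 0.0428 ang -138.0
[157.0, 247.0] [0.5188 0.1279 0.029 ] r 0.0733 ang -76.0
[215.0, 212.0] [0.4436 0.1391 0.029 ] r 0.0829 ang -134.0
[265.0, 239.0] [0.4348 0.1959 0.029 ] r 0.0663 ang -177.0
[295.0, 298.0] [0.4707 0.2605 0.029 ] r 0.0686 ang 116.0
[245.0, 339.0] [0.5411 0.2566 0.029 ] r 0.0702 ang 55.0
```

```bash
python3 st3.py -145 5 .1078 42 -.001 0 176
```

```text
[0.4593 0.1717 0.1093] foot r 0.0507 ang -147.4 [169.8  -0.3  90. ] [4.  3.5 1.2] rot [ 0.104 -0.006 -0.   ]
[0.042, 0.04, 0.017], end -150.0
```

>>> {"fn": "drive_tool", "kwargs": {
  "moves": [
    [0.042, 0.04, 0.01, 0.05, -0.005, 0],
    [0.042, 0.04, 0.017, 0.104, -0.006, 0],
    [0.042, 0.04, 0.017, 0.104, -0.006, 0]
  ]
}}

```text
clock: 11.9
tool_pos: [0.4667, 0.1783, 0.1078]
orientation: [176.1, 0.0, 89.9]
force: [1.3, -0.4, -0.6]
opening: 0.0205
```

```bash
python3 st3.py -150 15 .1075 42,42,42,42,42,42,42,42 -.001 0 176; python3 pic.py pics/s10.png
```

```text
[0.4667 0.1783 0.1078] foot r 0.041 ang -149.6 [176.1   0.   89.9] [ 1.3 -0.4 -0.6] rot [-0.001  0.    -0.002]
[0.065, -0.035, -0.001], [0.138, -0.045, -0.001], [0.21, -0.035, -0.001], [0.278, -0.007, 0.001], [0.336, 0.037, 0.004], [0.381, 0.095, 0.008], [0.409, 0.162, 0.013], [0.418, 0.234, 0.018], end -270.0
```

View pics/s10.png

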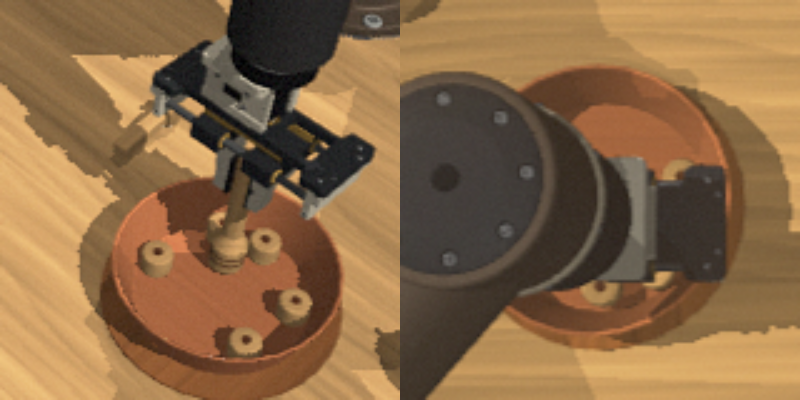

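>>> {"fn": "drive_tool", "kwargs": {
  "moves": [
    [0.065, -0.035, 0, 0, 0, 0],
    [0.138, -0.045, 0, 0, 0, 0],
    [0.21, -0.035, 0, 0, 0, 0],
    [0.278, -0.007, 0.001, 0, 0, 0],
    [0.336, 0.037, 0.004, 0, 0, 0],
    [0.38, 0.095, 0.008, 0, 0, 0],
    [0.41, 0.162, 0.013, 0, 0, 0],
    [0.418, 0.234, 0.018, 0, 0, 0]
  ]
}}

```text
clock: 12.8
tool_pos: [0.5022, 0.2406, 0.107]
orientation: [176.0, 0.1, 89.9]
force: [-0.5, -0.1, -0.9]
opening: 0.0205
```

```bash
python3 st3.py -270 15 .1075 42,42,42,42,42,42,42,42 -.001 0 176; python3 pic.py pics/s11.png
```

```text
[0.5022 0.2406 0.107 ] foot r 0.0416 ang 89.8 [1.76e+02 1.00e-01 8.99e+01] [-0.5 -0.1 -0.9] rot [ 0.001  0.001 -0.002]
[-0.007, 0.071, 0.002], [-0.034, 0.139, 0.006], [-0.079, 0.197, 0.011], [-0.137, 0.241, 0.014], [-0.204, 0.269, 0.016], [-0.277, 0.279, 0.017], [-0.349, 0.269, 0.016], [-0.417, 0.242, 0.014], end -390.0
```

View pics/s11.png

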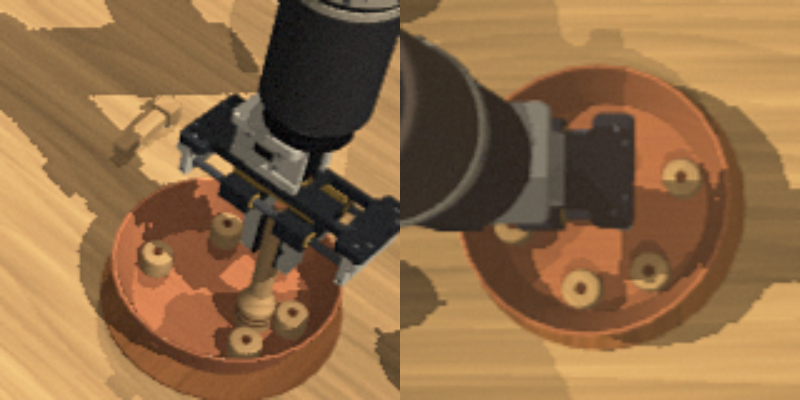

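```bash
python3 st3.py -270 15 .1075 43,44,45,46,46,46,46,46 -.001 0 176
```

```text
[0.5029 0.2409 0.1069] foot r 0.0419 ang 88.8 [175.9   0.   89.9] [-0.2 -0.4 -1.8] rot [ 0.001  0.    -0.002]
[-0.002, 0.069, 0.001], [-0.025, 0.141, 0.006], [-0.066, 0.206, 0.011], [-0.125, 0.26, 0.015], [-0.199, 0.29, 0.017], [-0.278, 0.301, 0.018], [-0.358, 0.291, 0.017], [-0.432, 0.261, 0.015], end -390.0
```

>>> {"fn": "drive_tool", "kwargs": {
  "moves": [
    [-0.002, 0.07, 0.001, 0, 0, 0],
    [-0.025, 0.14, 0.006, 0, 0, 0],
    [-0.066, 0.206, 0.011, 0, 0, 0],
    [-0.125, 0.26, 0.015, 0, 0, 0],
    [-0.2, 0.29, 0.017, 0, 0, 0],
    [-0.278, 0.3, 0.018, 0, 0, 0],
    [-0.358, 0.29, 0.017, 0, 0, 0],
    [-0.432, 0.26, 0.015, 0, 0, 0]
  ]
}}

```text
clock: 13.7
tool_pos: [0.5417, 0.175, 0.1076]
orientation: [175.9, -0.0, 89.8]
force: [0.6, -0.1, -0.2]
opening: 0.0207
```

```bash
python3 st3.py -30 15 .1075 46,46,46,46,46,46,46,46 -.001 0 176; python3 pic.py pics/s12.png
```

```text
[0.5417 0.175  0.1076] foot r 0.0464 ang -31.1 [175.9  -0.   89.8] [ 0.6 -0.1 -0.2] rot [ 0.002 -0.    -0.003]
[-0.057, -0.048, -0.003], [-0.106, -0.111, -0.007], [-0.137, -0.185, -0.013], [-0.147, -0.264, -0.018], [-0.137, -0.343, -0.024], [-0.107, -0.417, -0.029], [-0.058, -0.48, -0.034], [0.005, -0.529, -0.037], end -150.0
```

View pics/s12.png

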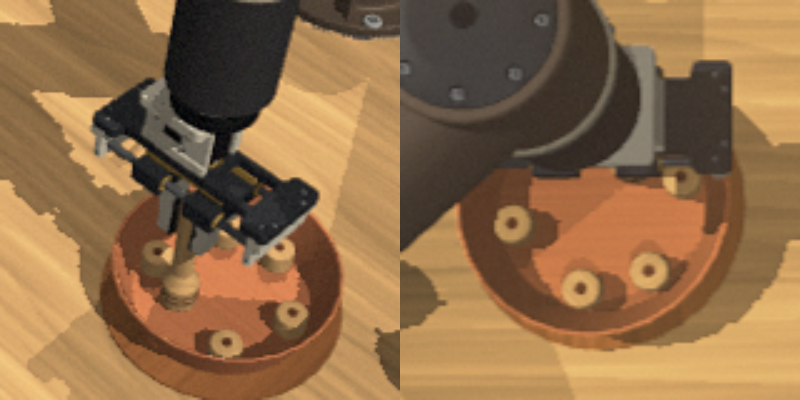

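>>> {"fn": "drive_tool", "kwargs": {
  "moves": [
    [-0.055, -0.05, -0.003, 0, 0, 0],
    [-0.1, -0.11, -0.007, 0, 0, 0],
    [-0.13, -0.185, -0.013, 0, 0, 0],
    [-0.138, -0.264, -0.018, 0, 0, 0],
    [-0.13, -0.34, -0.024, 0, 0, 0],
    [-0.1, -0.41, -0.029, 0, 0, 0],
    [-0.052, -0.47, -0.034, 0, 0, 0],
    [0.01, -0.52, -0.037, 0, 0, 0]
  ]
}}

```text
clock: 14.6
tool_pos: [0.4639, 0.1779, 0.1093]
orientation: [175.7, -0.2, 89.9]
force: [6.3, 2.2, 2.5]
opening: 0.0204
```

```bash
python3 st3.py -150 15 .1075 44,44,44,44,44,44,44,44 -.001 0 176; python3 pic.py pics/s13.png
```

```text
[0.4639 0.1779 0.1093] foot r 0.0435 ang -151.0 [175.7  -0.2  89.9] [6.3 2.2 2.5] rot [ 0.005 -0.003 -0.002]
[0.065, -0.03, 0.01], [0.141, -0.041, 0.009], [0.217, -0.031, 0.01], [0.287, -0.002, 0.013], [0.348, 0.045, 0.016], [0.395, 0.105, 0.021], [0.424, 0.175, 0.026], [0.435, 0.251, 0.032], end -270.0
```

View pics/s13.png

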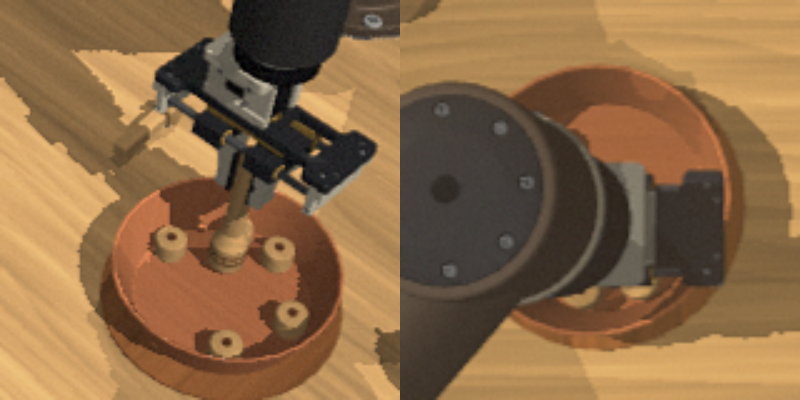

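About 2.5 turns are done. Back to the middle, then lift.

>>> {"fn": "drive_tool", "kwargs": {
  "moves": [
    [0.07, 0.12, 0.0, 0, 0, 0],
    [0.14, 0.23, 0.005, 0, 0, 0],
    [0.14, 0.25, -0.1, 0, 0, 0],
    [0.14, 0.25, -0.3, 0, 0, 0],
    [0.14, 0.27, -0.5, 0, 0, 0],
    [0.14, 0.28, -0.68, 0, 0, 0],
    [0.14, 0.28, -0.68, 0, 0, 0]
  ]
}}

```text
clock: 15.4
tool_pos: [0.4985, 0.1997, 0.2174]
orientation: [175.5, -0.3, 89.9]
force: [0.4, -0.2, -1.7]
opening: 0.0204
```

```bash
python3 pos.py
python3 - <<'E'
from plant import vision
import cv2
s=vision.snapshot("scene"); cv2.imwrite("pics/s14.png",cv2.resize(s["pixels"][130:350,260:480,::-1],None,fx=2.7,fy=2.7))
E
```

```text
[0.49848185 0.19970452 0.21735518] 0.0026148428274299033 164.3695819165413
```

View pics/s14.png

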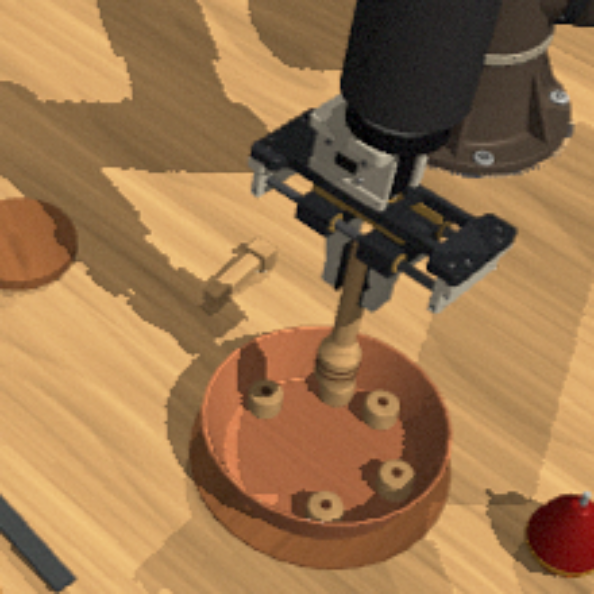

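Run:
```python
from h import *
p=np.array([.4985,.1997,.2174]);g=p+[-.0015,0,.019]
for dx in (0,.01,-.01):
  L=[[g[0]+dx*k/118,g[1],g[2]-k*.001] for k in (20,50,88,103,118)]
  print(dx,((proj("scene",L)-[260,130])*2.7).round(0).tolist())
```

```text
0 [[355.0, 291.0], [350.0, 316.0], [344.0, 346.0], [341.0, 358.0], [339.0, 369.0]]
0.01 [[354.0, 292.0], [347.0, 319.0], [338.0, 351.0], [335.0, 363.0], [332.0, 376.0]]
-0.01 [[356.0, 290.0], [353.0, 313.0], [349.0, 341.0], [348.0, 352.0], [347.0, 363.0]]
```

>>> {"fn": "drive_tool", "kwargs": {
  "moves": [
    [-0.25, 0.02, 0, 0.02, 0.005, 0],
    [-0.5, 0.03, 0, 0.042, 0.005, 0],
    [-0.75, 0.04, 0, 0.042, 0.005, 0],
    [-1.0, 0.05, 0, 0.042, 0.005, 0]
  ]
}}

```text
clock: 15.85
tool_pos: [0.5033, 0.0476, 0.2134]
orientation: [178.4, -0.5, 89.9]
force: [1.0, 0.8, -1.2]
opening: 0.0208
```

>>> {"fn": "drive_tool", "kwargs": {
  "moves": [
    [-0.25, 0.02, 0, 0, 0, 0],
    [-0.5, 0.03, 0, 0, 0, 0],
    [-0.75, 0.04, 0, 0, 0, 0],
    [-1.0, 0.05, 0, 0, 0, 0]
  ]
}}

```text
clock: 16.25
tool_pos: [0.5088, -0.1039, 0.2106]
orientation: [178.6, -0.5, 89.9]
force: [0.8, 0.0, -1.5]
opening: 0.0206
```

>>> {"fn": "drive_tool", "kwargs": {
  "moves": [
    [-0.25, 0.04, 0, 0, -0.008, 0],
    [-0.5, 0.088, 0.1, 0, -0.008, 0],
    [-0.547, 0.088, 0.25, 0, -0.008, 0],
    [-0.547, 0.088, 0.35, 0, -0.008, 0],
    [-0.547, 0.088, 0.35, 0, -0.008, 0]
  ]
}}

```text
clock: 16.75
tool_pos: [0.5201, -0.1856, 0.1539]
orientation: [179.0, -0.0, 89.8]
force: [0.0, -0.2, -1.1]
opening: 0.0205
```

```bash
python3 pos.py
python3 - <<'E'
from plant import vision
import cv2,numpy as np
s=vision.snapshot("scene"); t=vision.snapshot("top")
cv2.imwrite("pics/s15.png",np.hstack([cv2.resize(s["pixels"][110:250,200:340,::-1],(400,400)),cv2.resize(t["pixels"][200:340,340:480,::-1],(400,400))]))
E
```

```text
[ 0.52006539 -0.18558214  0.15388402] 0.38505442368422493 -87.16192490954553
```

View pics/s15.png

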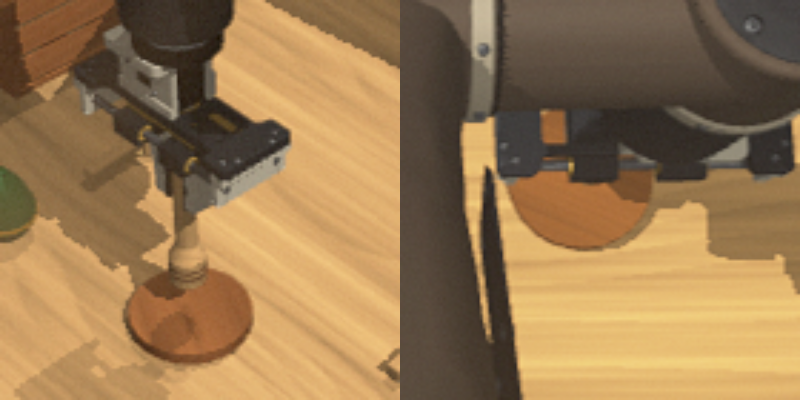

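Run:
```python
from h import *
p=np.array([.5201,-.1856,.1539]);g=p+[0,0,.019]
for dx in (0,.01,-.01):
  L=[[g[0]+dx*k/118,g[1],g[2]-k*.001] for k in (20,50,88,103,118)]
  print(dx,((proj("scene",L)-[200,110])*400/140).round(0).tolist())
```

```text
0 [[184.0, 198.0], [185.0, 223.0], [187.0, 254.0], [188.0, 266.0], [188.0, 277.0]]
0.01 [[182.0, 199.0], [182.0, 225.0], [181.0, 258.0], [181.0, 270.0], [180.0, 282.0]]
-0.01 [[185.0, 197.0], [189.0, 221.0], [193.0, 250.0], [195.0, 261.0], [196.0, 272.0]]
```

The stirrer is upright over the board. Lowering gently.

>>> {"fn": "drive_tool", "kwargs": {
  "moves": [
    [0, 0.01, 0.08, 0, 0, 0],
    [0, 0.01, 0.16, 0, 0, 0],
    [0, 0.01, 0.22, 0, 0, 0],
    [0, 0.01, 0.245, 0, 0, 0],
    [0, 0.01, 0.25, 0, 0, 0],
    [0, 0.01, 0.25, 0, 0, 0]
  ]
}}

```text
clock: 17.45
tool_pos: [0.5249, -0.1854, 0.1197]
orientation: [178.7, 0.0, 89.9]
force: [0.0, 0.8, -0.9]
opening: 0.0204
```

>>> {"fn": "drive_tool", "kwargs": {
  "moves": [
    [0, -0.01, 0.01, 0, 0, 0],
    [0, -0.01, 0.02, 0, 0, 0],
    [0, -0.01, 0.03, 0, 0, 0],
    [0, -0.01, 0.035, 0, 0, 0],
    [0, -0.01, 0.035, 0, 0, 0]
  ]
}}

```text
clock: 17.95
tool_pos: [0.5234, -0.1854, 0.1143]
orientation: [178.7, 0.0, 89.9]
force: [0.1, -0.5, -1.0]
opening: 0.0202
```

>>> {"fn": "drive_tool", "kwargs": {
  "moves": [
    [0, 0, 0.004, 0, 0, 0],
    [0, 0, 0.008, 0, 0, 0],
    [0, 0, 0.012, 0, 0, 0],
    [0, 0, 0.012, 0, 0, 0]
  ]
}}

```text
clock: 18.35
tool_pos: [0.5234, -0.1854, 0.1124]
orientation: [178.7, 0.0, 89.9]
force: [-0.8, 0.5, -1.2]
opening: 0.0204
```

>>> {"fn": "drive_tool", "kwargs": {
  "moves": [
    [0, 0, 0.004, 0, 0, 0],
    [0, 0, 0.008, 0, 0, 0],
    [0, 0, 0.01, 0, 0, 0]
  ]
}}

```text
clock: 18.65
tool_pos: [0.5241, -0.1856, 0.112]
orientation: [178.6, 0.1, 90.0]
force: [-1.1, 1.9, 9.1]
opening: 0.0204
```

>>> {"fn": "drive_tool", "kwargs": {
  "moves": [
    [0, 0, -0.005, 0, 0, 0],
    [0, 0, -0.005, 0, 0, 0],
    [0, 0, -0.005, 0, 0, 0]
  ]
}}

```text
clock: 18.95
tool_pos: [0.5239, -0.1855, 0.1126]
orientation: [178.7, 0.1, 90.0]
force: [0.1, -1.0, -1.7]
opening: 0.0202
```

>>> {"fn": "drive_tool", "kwargs": {
  "moves": [
    [0, 0, 0, 0, 0, 0],
    [0, 0, 0, 0, 0, 0],
    [0, 0, 0, 0, 0, 0],
    [0, 0, 0, 0, 0, 0],
    [0, 0, 0, 0, 0, 0],
    [0, 0, 0, 0, 0, 0],
    [0, 0, 0, 0, 0, 0],
    [0, 0, 0, 0, 0, 0]
  ],
  "fingers": 0.3
}}

```text
clock: 19.75
tool_pos: [0.524, -0.1855, 0.1126]
orientation: [178.7, 0.1, 90.0]
force: [0.1, 0.2, -0.1]
opening: 0.0569
```

>>> {"fn": "drive_tool", "kwargs": {
  "moves": [
    [0, 0, -0.1, 0, 0, 0],
    [0, 0, -0.25, 0, 0, 0],
    [0, 0, -0.45, 0, 0, 0],
    [0, 0, -0.65, 0, 0, 0],
    [0, 0, -0.9, 0, 0, 0],
    [0, 0, -0.9, 0, 0, 0]
  ]
}}

```text
clock: 20.35
tool_pos: [0.5233, -0.186, 0.2532]
orientation: [178.2, 0.2, 90.0]
force: [0.5, -0.0, 0.8]
opening: 0.057
```

>>> {"fn": "drive_tool", "kwargs": {
  "moves": [
    [-0.3, 0, -0.1, 0, 0, 0],
    [-0.6, 0, -0.1, 0, 0, 0],
    [-0.9, 0, -0.1, 0, 0, 0],
    [-1, -0.2, -0.1, 0, 0, 0],
    [-1, -0.2, -0.1, 0, 0, 0]
  ]
}}

```text
clock: 20.85
tool_pos: [0.4901, -0.338, 0.2666]
orientation: [178.3, 0.1, 89.8]
force: [-0.0, 0.4, 0.2]
opening: 0.0569
```

Run:
```python
from plant import vision
import cv2
for n in("scene","top"):
    s=vision.snapshot(n); cv2.imwrite(f"pics/{n}9.png",s["pixels"][:,:,::-1])
```

```text
(no output)
```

View pics/scene9.png

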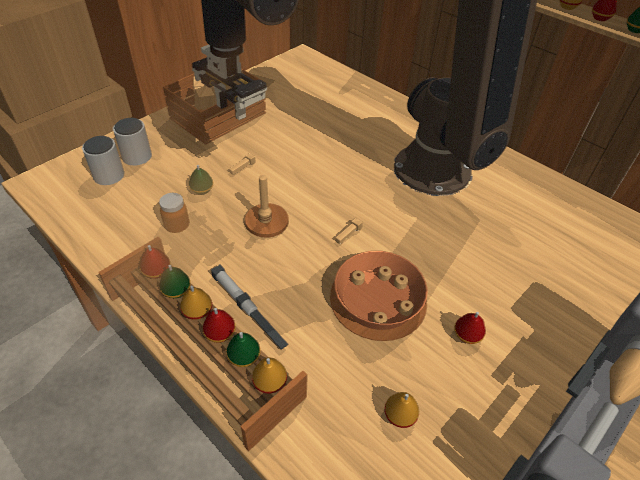

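View pics/top9.png

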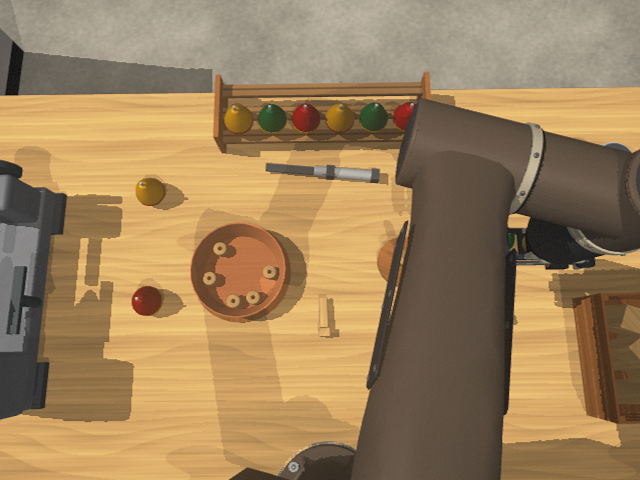

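The final scene view shows the stirrer upright on its board at (264,205), all five beads in the bowl, and the bystanders at the same pixels as at the start. Handing in.

```bash
python3 -c "
from plant import ticket;print(ticket.close_job())"
```

```text
the job is handed in; nothing more can be done
None
```

I stirred the beads about 2.5 turns clockwise, with the foot a few millimetres above the bowl's floor. Then I stood the stirrer back upright on its board, let go and moved the arm clear. The job was handed in at about 21 s of the 70 s allowed.

**Last checks:**
- **Beads:** The last pictures show all five in the bowl, lying along its wall. By my tracking each ended about 40 mm or more from where it started. That matching assumes the beads kept their order around the bowl.
- **Stirrer and bystanders:** The stirrer stands upright near the middle of its board. The other things look unmoved in the scene view; I compared by eye only, and the arm hid the board and stirrer in the final top view.

**What went less well:**
- **Tilt:** In the first turns the stirrer pivoted about 10° in the pads when beads wedged between the foot and the wall. I corrected this by tilting the tool.
- **Radius:** Later stirring was tighter than the recommended sweep, with the foot about 42–46 mm from the middle. In the first turn and a half it dipped to about 38 mm while the stirrer was tilted. The beads were pushed along and out to the wall rather than carried round the whole way.
- **Force:** The highest wrist force I read was about 14 N.

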